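# Nest the entry-nook catch-all

## Robot

A 7-joint arm with a two-finger parallel gripper is mounted at the origin on the work surface. World frame = base frame: x ahead of the robot, y to its left, z up, the work surface at z = 0. Lengths are in m, angles in rad, forces in N, time in s.
With the tool pointing down it reaches from about 0.425 to 0.875 m from the base axis. Payload 8.4 kg.
Tool frame: the origin (TCP) lies midway between the tips of the shut fingers; the grasp point (between the pads) lies 19 mm behind it; z points along the fingers, y is the direction in which the jaws open and shut (so a half turn about z gives the same grasp; the last joint's range is limited). The gripper opens to 85 mm and grips with 20 to 120 N. Pads are 22 mm wide; open, the fingers measure 114 mm over their backs; the gripper's body (76 mm by 85 mm) begins 54 mm behind the grasp point. The pads swing forward as they close: fully open they stand 13 mm farther back than shut.
Start: joints at [1.063, 0.333, 0.04, 1.465, -0.013, 1.343, -0.059], TCP at [0.258, -0.596, 0.231] pointing down, gripper open.
Joint ranges: [-2.58, 2.58], [-0.38, 2.09], [-1.3, 1.39], [0.25, 2.4], [-1.5, 4.64], [0.08, 2.09], [-2.65, 2.65]. Speed limits (rad/s): [2.22, 2.22, 2.79, 2.79, 3.14, 3.14, 3.14].

## Interface

Orientations are given as a unit quaternion [w, x, y, z].
In Python, from rig import bot, optics gives the robot as it stands. Calls block until the motion is done:
- bot.reach(position, orientation): joint-space move of the TCP to a pose.
- bot.move_linear(position, ori=None, feed=0.15, max_force=None): straight line of the TCP; ori=None keeps the orientation; feed is the mean speed in m/s. With max_force (N) it stops when the force on the tool has changed by that much, and returns True; else False.
- bot.move_joints(angles): joint-space move.
- bot.move_gripper(opening, f_grip=None): opening from 0.0 (shut) to 1.0 (fully open); f_grip is the grip in N (None keeps the last); returns when the fingers have stopped.
- bot.wait(seconds).
- bot.solve_ik(position, orientation): joint angles nearest the present ones, or None.
- optics.grab_frame(name): name is "side" or "top"; returns a dict with "img" (384x512x3 uint8, blue, green, red), "depth" (384x512 float32, m along the optical axis (not along the pixel's ray), 0 where there is no reading), "fx", "fy", "cx", "cy" (pixels), "eye" and "rotation" of the camera in the world. Camera axes: x right, y up, looking along -z (the intrinsics and any distortion apply to the point x, -y, -z); pixel columns grow to the right and rows downward; lengths in m; the calibration is good to about 2 mm. A picture is of the moment at which its call begins.
A pose or a line that the arm cannot do raises bot.PlanningError and nothing moves.
- bot.hand_in(): hands the job in, once; it reports no verdict.
Readings, each from a call of its own:
- bot.get_t(): time.
- bot.get_joint_positions(): joint angles.
- bot.get_dq(): joint speeds.
- bot.get_effort(): joint torques, N m.
- bot.get_tcp_pos(): TCP position.
- bot.get_eef_rot(): TCP orientation.
- bot.get_ft_force(): force on the tool from outside, world axes, zero at the start.
- bot.get_ft_torque(): the same for the moment, N m.
- bot.get_opening(): opening from 0.0 (shut) to 1.0 (fully open).
Only numpy, scipy, OpenCV 4.12 (cv2) and the standard library are available. Lean on these libraries where they do the work, as an engineer would, in place of code of your own. Each camera call takes 0.05 s, during which the arm holds its last target. There are 200 camera calls.

## Task

Set up the catch-all for the evening, in this order: set the two-part glass tray down (do not drop it) centred on the cork mat with its long side along the mat's long side, either way round; stand the steel coin cup in the tray's bare glass half; stand the blue twist-cap box upright inside the cup; and last lay the black car fob flat, buttons up, on the grey-lined half of the tray. Leave the white remote, candle, bottle and glasses case where they are.

Things in the scene. Friction and masses are not known exactly. Their poses are not given: they have to be found in the camera images.
- mat: Target: flat cork mat, 190 x 150 x 4 mm, fixed to the shelf. Origin at the centre of its underside, x along its long (190 mm) side, z up.
- tray: Loose pale aqua glass tray, 164 (x) x 124 (y) mm, 0.4 kg; rim 4 mm wide, 10 mm high. Origin: centre of underside, z up. To lift: central upright wooden handle, 12 (x) x 64 (y) mm, top 42 mm over the underside. It parts two halves, each 72 x 116 mm inside: centre x = -42 mm, bare glass, floor 5 mm over the underside; centre x = +42 mm, fixed grey liner, top at 7 mm.
- cup: Loose round stainless steel coin cup, open on top, 45 mm high, outside diameter 52 mm at the foot and 60 mm at the rim, wall 3 mm, inner floor 4 mm over the underside; inside diameter about 46 mm at the floor and 54 mm at the mouth. About 0.1 kg. Origin at the centre of its underside, z up.
- bluebox: Loose translucent blue plastic box standing upright: square body 28 x 28 x 58 mm (sides along x and y) with a round darker-blue twist cap on top, diameter 26 mm, 22 mm tall, white dot on it; 80 mm high in all. The cap does not turn. Origin at the centre of its underside, z up.
- fob: Loose black plastic car fob lying flat, buttons up: 50 (x) x 32 (y) x 14 (z) mm, rounded edges, two round grey buttons and a steel bar on its top. Origin at the centre of its underside, z up.
- remote: Bystander, loose: white garage remote with one red button, 58 (x) x 36 (y) x 12 mm. Origin at the centre of its underside.
- candle: Bystander, loose: amber glass candle jar, diameter 60 mm, 50 mm high. Origin at the centre of its underside.
- bottle: Bystander, loose: green hand-gel bottle with a white cap, diameter 44 mm, 110 mm high. Origin at the centre of its underside.
- case: Bystander, loose: brown glasses case, 62 (x) x 160 (y) x 42 mm. Origin at the centre of its underside.
- cradle: Bystander, fixed: cream ceramic charging cradle, foot 95 (x) x 85 (y) mm, its leaning back 108 mm high. Origin at the centre of its underside.

How it is judged:
On the way, in this order (a step that is already met when the one before it is completed fails the run):
1. the tray stands centred on the cork mat, let go (horizontal distance between tray and mat below 0.015 m and angle between the x axis of tray and the x axis of mat, either way round below 0.2 rad and z of tray in the frame of mat between 0.002 and 0.007 m and angle between tray's own z axis and vertical below 0.06 rad and linear speed of tray below 0.03 m/s and angular speed of tray below 0.3 rad/s and contact force between the fingers and tray below 0.05 N), for 0.2 s.
2. the cup stands in the bare glass half of the tray on the mat, let go (all of step 1 and x of cup in the frame of tray between -0.062 and -0.022 m and y of cup in the frame of tray between -0.045 and 0.045 m and z of cup in the frame of tray between 0.003 and 0.008 m and angle between cup's own z axis and vertical below 0.1 rad and linear speed of cup below 0.03 m/s and angular speed of cup below 0.3 rad/s and contact force between the fingers and cup below 0.05 N), for 0.2 s.
3. the blue box stands in the cup, let go (all of step 2 and horizontal distance between bluebox and cup below 0.012 m and z of bluebox in the frame of cup between 0.001 and 0.008 m and angle between bluebox's own z axis and vertical below 0.12 rad and linear speed of bluebox below 0.03 m/s and angular speed of bluebox below 0.3 rad/s and contact force between the fingers and bluebox below 0.05 N), for 0.2 s.
4. the fob lies on the grey-lined half, let go (all of step 3 and x of fob in the frame of tray between 0.018 and 0.066 m and y of fob in the frame of tray between -0.046 and 0.046 m and z of fob in the frame of tray between 0.004 and 0.01 m and angle between fob's own z axis and vertical below 0.12 rad and linear speed of fob below 0.03 m/s and angular speed of fob below 0.3 rad/s and contact force between the fingers and fob below 0.05 N), for 0.2 s.
At the end, for the whole second after the job is handed in: Tray flat on the mat, within 15 mm of its centre and 0.2 rad of its long side; cup upright on the bare glass half, 22 to 62 mm from the tray's middle; blue box upright on the cup's floor; fob flat, buttons up, on the grey liner, 18 to 66 mm from the middle; all let go, at rest (all of step 4); the robot touches nothing.
It fails at once if the white remote is shifted by more than 25 mm or tipped over (distance of remote from where it was at the start of the episode above 0.025 m or angle between remote's own z axis and vertical above 0.4 rad).
It fails at once if the candle is shifted by more than 25 mm or tipped over (distance of candle from where it was at the start of the episode above 0.025 m or angle between candle's own z axis and vertical above 0.4 rad).
It fails at once if the bottle is shifted by more than 25 mm or tipped over (distance of bottle from where it was at the start of the episode above 0.025 m or angle between bottle's own z axis and vertical above 0.4 rad).
It fails at once if the glasses case is shifted by more than 25 mm or tipped over (distance of case from where it was at the start of the episode above 0.025 m or angle between case's own z axis and vertical above 0.4 rad).
It fails at once if the glass tray is dropped (falls freely by more than about 15 mm) (contact force between tray and anything else below 0.01 N and linear speed of tray above 0.55 m/s).
It also fails if it takes over 128 s, if anything falls off the work surface, if the arm or the gripper's body presses on something with over 40 N, if the wrist force passes 120 N, or if a joint passes its speed limit or range.

## Working session

There is one attempt and no reset: what is moved stays moved. The work goes in short steps, each a Python script; the robot and the scene stay as the last script left them, time stands still between calls to the robot, and variables do not carry over. Pictures are saved under pics/ and viewed, about 12 in all and at most 16, crops included, and the job is handed in when it is done.

```bash
ls; mkdir -p pics; python3 - <<'E'
from rig import bot, optics
import cv2, numpy as np
for n in("top","side"):
    f=optics.grab_frame(n); cv2.imwrite(f"pics/{n}0.png",f["img"]); np.savez(f"pics/{n}0.npz",**f)
    print(n,{k:(np.round(v,4).tolist()) for k,v in f.items() if k not in("img","depth")}, (f["depth"]>0).mean())
print(bot.get_t(),bot.get_tcp_pos(),bot.get_eef_rot(),bot.get_opening())
E
```

```text
pics
top {'fx': 369.9158, 'fy': 369.9158, 'cx': 257.685, 'cy': 190.7435, 'eye': [0.5288, -0.001, 0.9977], 'rotation': [0.7154, 0.0262, -0.0377, -0.6972]} 0.9961649576822916
side {'fx': 404.7804, 'fy': 404.7804, 'cx': 259.7549, 'cy': 194.6323, 'eye': [0.4929, 1.0333, 0.7187], 'rotation': [-0.0547, -0.0257, 0.4741, 0.8784]} 0.9959208170572916
0.1 [ 0.25817993 -0.59607734  0.23050942] [-6.91754010e-04  9.79184808e-01  2.02969429e-01 -2.12134995e-04] 0.9986843860962974
```

View pics/top0.png

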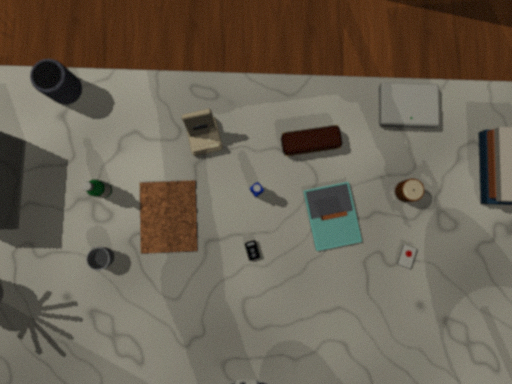

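View pics/side0.png

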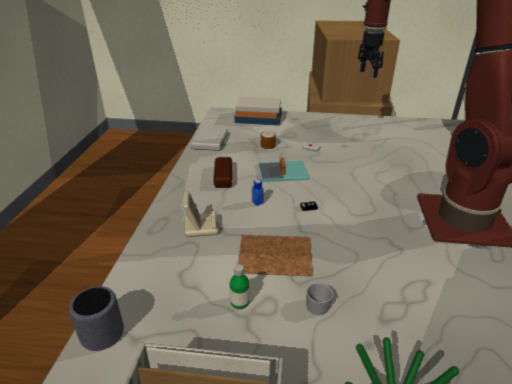

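The top view shows the mat at (169,216), tray (333,215) with its grey half up, cup (100,258), blue box (257,189), fob (253,250), bottle (96,188), candle (410,190) and remote (408,257). The side view agrees.

```bash
cat > h.py <<'E'
import numpy as np, cv2
from scipy.spatial.transform import Rotation as R
def rot(f):
    q=np.ravel(f["rotation"]); return R.from_quat(np.r_[q[1:],q[0]]).as_matrix()
def ray(f,uv,z):
    """pixels -> world points on plane z"""
    uv=np.atleast_2d(uv).astype(float)
    d=np.c_[(uv[:,0]-f["cx"])/f["fx"],-(uv[:,1]-f["cy"])/f["fy"],-np.ones(len(uv))]@rot(f).T
    return f["eye"]+d*((z-f["eye"][2])/d[:,2])[:,None]
def cloud(f):
    v,u=np.mgrid[:384,:512]; D=f["depth"]
    p=np.stack([(u-f["cx"])/f["fx"]*D,-(v-f["cy"])/f["fy"]*D,-D],-1)
    return p@rot(f).T+f["eye"]
def big(m):
    c,_=cv2.findContours(m.astype(np.uint8),cv2.RETR_EXTERNAL,cv2.CHAIN_APPROX_NONE)
    return max(c,key=cv2.contourArea)[:,0]
def rect(P):
    """min-area rectangle of world xy: centre, long side, short side, angle of long side"""
    c,(w,h),a=cv2.minAreaRect((P[:,:2]*1000).astype(np.float32)); a=np.radians(a)
    if h>w: w,h,a=h,w,a+np.pi/2
    return np.round(np.array(c)/1000,4),round(w,1),round(h,1),round((a+np.pi/2)%np.pi-np.pi/2,3)
def down(yaw):
    """tool down, jaw axis (tool y) along world angle yaw"""
    y=np.array([np.cos(yaw),np.sin(yaw),0]); z=np.array([0,0,-1.]); x=np.cross(y,z)
    q=R.from_matrix(np.c_[x,y,z]).as_quat(); return np.r_[q[3],q[:3]]
E
cat > m.py <<'E'
from h import *
for n in("top","side"):
    f=dict(np.load(f"pics/{n}0.npz")); hsv=cv2.cvtColor(f["img"],cv2.COLOR_BGR2HSV); C=cloud(f)
    H,S,V=[hsv[...,i].astype(int) for i in range(3)]; Z=C[...,2]
    table=(Z<.3)&(abs(C[...,1])<.75)&(C[...,0]>.2)&(C[...,0]<.85)
    print(n,"table z",np.median(Z[table&(Z<.003)]))
    win=lambda x,y,r:(np.hypot(C[...,0]-x,C[...,1]-y)<r)&table
    m=(H<20)&(S>100)&(V>60)&(abs(Z-.003)<.008)&win(.46,.25,.16); m=cv2.morphologyEx(m.astype(np.uint8),cv2.MORPH_CLOSE,np.ones((3,3)))
    print("mat",rect(ray(f,big(m),.004)))
    m=(H>75)&(H<100)&(S>70)&win(.45,-.2,.13); print("aqua",rect(ray(f,big(m),.010)),"pix",m.sum())
    m=(Z>.03)&win(.45,-.2,.07); P=C[m]; print("handle",rect(P),P[:,:2].mean(0).round(4),"n",m.sum(), "z",np.percentile(P[:,2],90))
    m=(H>100)&(H<130)&(S>120)&win(.53,0,.1); P=C[m&(Z>.07)]; print("box cap",P.mean(0).round(4),len(P),rect(P)); P=C[m&(Z>.04)&(Z<.064)];print(" shoulder",P.mean(0).round(4),len(P))
    m=(V<70)&(Z<.03)&win(.37,.02,.06); print("fob",rect(ray(f,big(m),.010)),m.sum(), C[m&(Z>.008)].mean(0).round(4))
    for nm,x,y,lo,r in(("cup",.34,.42,.035,.06),("bottle",.53,.43,.09,.05),("candle",.53,-.4,.04,.05),("remote",.36,-.4,.006,.05),("case",.66,-.14,.02,.1),("cradle",.7,.16,.02,.1)):
        P=C[win(x,y,r)&(Z>lo)]; 
        if len(P)>4: print(nm,P.mean(0).round(4),rect(P),"zmax",P[:,2].max().round(3),len(P))
E
python3 m.py
```

```text
top table z 8.44529759135848e-05
mat (array([0.536, 0.221]), 170.6, 149.0, np.float64(0.054))
aqua (array([ 0.5305, -0.2231]), 124.3, 109.5, np.float64(-1.346)) pix 1333m.py:11: RuntimeWarning: Mean of empty slice.
  m=(Z>.03)&win(.45,-.2,.07); P=C[m]; print("handle",rect(P),P[:,:2].mean(0).round(4),"n",m.sum(), "z",np.percentile(P[:,2],90))
  ret = um.true_divide(
Traceback (most recent call last):
  File "m.py", line 11, in <module>
    m=(Z>.03)&win(.45,-.2,.07); P=C[m]; print("handle",rect(P),P[:,:2].mean(0).round(4),"n",m.sum(), "z",np.percentile(P[:,2],90))
                                                                                                         ~~~~~~~~~~~~~^^^^^^^^^^^
IndexError: index -1 is out of bounds for axis 0 with size 0
```

```bash
cat > m.py <<'E'
from h import *
t=dict(np.load("pics/top0.npz"))
W={k:ray(t,uv,.02)[0,:2] for k,uv in dict(mat=(169,216),tray=(333,215),cup=(101,258),bluebox=(257,189),fob=(253,250),bottle=(96,188),candle=(410,190),remote=(408,257),case=(311,140),cradle=(201,130)).items()}
for n in("top","side"):
    f=dict(np.load(f"pics/{n}0.npz")); hsv=cv2.cvtColor(f["img"],cv2.COLOR_BGR2HSV); C=cloud(f)
    H,S,V=[hsv[...,i].astype(int) for i in range(3)]; Z=C[...,2]
    win=lambda k,r:(np.hypot(C[...,0]-W[k][0],C[...,1]-W[k][1])<r)&(Z<.3)
    m=(H<20)&(S>100)&(V>45)&(abs(Z-.003)<.01)&win("mat",.14); m=cv2.morphologyEx(m.astype(np.uint8),cv2.MORPH_CLOSE,np.ones((3,3)))
    print(n,"mat",rect(ray(f,big(m),.004)))
    m=(((H>75)&(H<105)&(S>70))|(Z>.006))&win("tray",.115)
    if n=="top": m|=((V<75)|(S>70))&win("tray",.115)
    print("tray",rect(ray(f,big(m),.010)),"pix",m.sum())
    m=(H>75)&(H<100)&(S>90)&win("tray",.115); print(" aqua",rect(ray(f,big(m),.006)))
    m=(Z>.025)&win("tray",.07); P=C[m]; print(" handle",rect(P),P[:,:2].mean(0).round(4),m.sum(),P[:,2].max()) if m.sum()>4 else 0
    m=(H<22)&(S>110)&win("tray",.07); P=C[m]; print(" wood",rect(ray(f,big(m),.042)),m.sum())
    m=(H>100)&(H<130)&(S>110)&win("bluebox",.06); 
    for lo,hi in((.07,.09),(.045,.064),(.0,.064)):
        P=C[m&(Z>lo)&(Z<hi)]; print(" box",lo,P.mean(0).round(4),len(P),rect(P)) if len(P)>4 else 0
    m=(V<80)&(Z<.03)&win("fob",.035); print("fob",rect(ray(f,big(m),.010)),m.sum())
    P=C[win("fob",.04)&(Z>.007)]; print(" depth",P.mean(0).round(4),rect(P),len(P))
    for nm,lo,r in(("cup",.036,.05),("bottle",.085,.05),("candle",.04,.05),("remote",.006,.05),("case",.03,.11),("cradle",.02,.1)):
        P=C[win(nm,r)&(Z>lo)]; 
        if len(P)>4: print(nm,P.mean(0).round(4),rect(P),"zmax",P[:,2].max().round(3),len(P))
E
python3 m.py; python3 - <<'E'
import cv2,numpy as np
a=cv2.imread('pics/top0.png'); g=lambda x,y,w=66,h=50:cv2.resize(a[y-h//2:y+h//2,x-w//2:x+w//2],(400,300),interpolation=cv2.INTER_CUBIC)
o=np.vstack([np.hstack([cv2.resize(a[170:260,290:410],(400,300),interpolation=cv2.INTER_CUBIC),g(101,258)]),np.hstack([g(257,189),g(253,250)])])
cv2.imwrite('pics/crop1.png',np.clip(o*1.6,0,255).astype(np.uint8))
E
```

```text
top mat (array([0.5448, 0.2214]), 187.8, 149.1, np.float64(0.061))
tray (array([ 0.5586, -0.2162]), 167.3, 125.4, np.float64(0.225)) pix 2821
 aqua (array([ 0.5195, -0.2267]), 122.1, 83.9, np.float64(-1.341))
 handle (array([ 0.5578, -0.2158]), 63.0, 11.7, np.float64(-1.351)) [ 0.5576 -0.2148] 120 0.04652139965578217
 wood (array([ 0.558 , -0.2143]), 63.9, 10.6, np.float64(-1.35)) 101
 box 0.07 [ 0.6158 -0.0105  0.0792] 21 (array([ 0.6184, -0.011 ]), 22.6, 21.3, np.float64(0.813))
 box 0.045 [ 0.6117 -0.0125  0.0567] 28 (array([ 0.6127, -0.0116]), 33.3, 19.5, np.float64(1.505))
 box 0.0 [ 0.6117 -0.0137  0.0538] 32 (array([ 0.6188, -0.0119]), 26.4, 24.6, np.float64(-0.89))
fob (array([ 0.4604, -0.0073]), 53.7, 35.2, np.float64(0.319)) 253
 depth [ 0.4616 -0.0042  0.0139] (array([ 0.4615, -0.0043]), 50.0, 31.9, np.float64(0.306)) 229
cup [0.4329 0.3885 0.0425] (array([0.4337, 0.3851]), 58.6, 55.7, np.float64(-1.532)) zmax 0.048 137
bottle [0.6107 0.3937 0.1044] (array([0.6104, 0.3959]), 21.5, 19.0, np.float64(-1.513)) zmax 0.114 97
candle [ 0.6291 -0.4139  0.0507] (array([ 0.6301, -0.
[... 1124 characters left out ...]
.0035 0.0127] (array([0.464 , 0.0005]), 48.6, 34.0, np.float64(0.283)) 120
cup [0.4341 0.39   0.0422] (array([0.4341, 0.3905]), 59.8, 57.4, np.float64(-1.556)) zmax 0.048 226
bottle [0.6109 0.4051 0.1019] (array([0.6116, 0.4027]), 22.7, 20.0, np.float64(-1.399)) zmax 0.112 137
candle [ 0.6321 -0.4042  0.048 ] (array([ 0.6326, -0.4092]), 60.4, 58.4, np.float64(1.334)) zmax 0.052 113
remote [ 0.4588 -0.4074  0.0109] (array([ 0.4593, -0.4101]), 56.3, 42.7, np.float64(-0.273)) zmax 0.015 75
case [ 0.7574 -0.1351  0.0398] (array([ 0.7602, -0.1449]), 153.9, 60.1, np.float64(-1.391)) zmax 0.045 432
cradle [0.7694 0.1521 0.0482] (array([0.7639, 0.1424]), 90.5, 84.5, np.float64(0.273)) zmax 0.108 739
```

View pics/crop1.png

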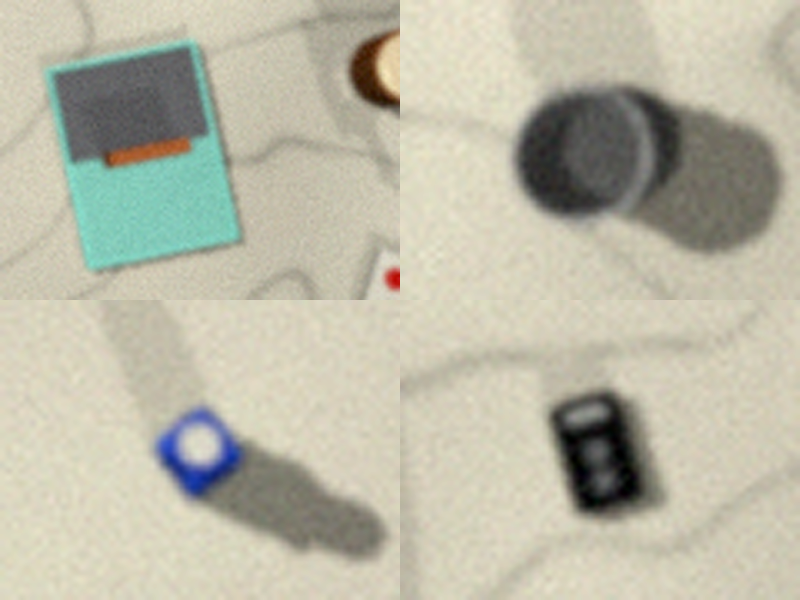

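The crop shows the tray with its grey half farther from the robot (orange handle lit), the cup standing, the blue box upright and rotated about 45° with its white dot up, and the fob with buttons up. The two cameras disagree by about 7 mm in y, so I'll check each one against the table plane and then against the gripper's known position.

```bash
python3 - <<'E'
from h import *
for n in("top","side"):
    f=dict(np.load(f"pics/{n}0.npz")); C=cloud(f); m=(abs(C[...,2])<.025)&(C[...,0]>.25)&(C[...,0]<.85)&(abs(C[...,1])<.6)
    P=C[m]
    for _ in range(4):
        A=np.c_[P[:,:2],np.ones(len(P))]; k=np.linalg.lstsq(A,P[:,2],rcond=None)[0]; P=P[abs(P[:,2]-A@k)<.004]
    print(n,k.round(4),len(P))
E
python3 - <<'E'
from h import *; from rig import bot,optics
bot.reach([.56,-.213,.20],down(.222)); print(bot.get_t(),bot.get_joint_positions().round(2) if hasattr(bot.get_joint_positions(),'round') else bot.get_joint_positions(),bot.get_tcp_pos())
bot.move_gripper(.25)
for n in("top","side"):
    f=optics.grab_frame(n); np.savez(f"pics/{n}1.npz",**f); p=bot.get_tcp_pos()
    q=(np.array(p)-f["eye"])@rot(f); u,v=f["cx"]+f["fx"]*q[0]/-q[2],f["cy"]-f["fy"]*q[1]/-q[2]; print(n,u,v)
    u,v=int(round(u)),int(round(v)); im=f["img"].copy(); im[v,u]=(0,0,255)
    c=im[v-45:v+45,u-60:u+60]; cv2.imwrite(f"pics/{n}1.png",cv2.resize(np.clip(c*1.6,0,255).astype(np.uint8),(800,600),interpolation=cv2.INTER_NEAREST))
a,b=[cv2.imread(f"pics/{n}1.png")for n in("top","side")]; cv2.imwrite("pics/c2.png",cv2.resize(np.hstack([a,b]),(800,300),interpolation=cv2.INTER_AREA))
E
```

```text
top [ 0.0004 -0.0014  0.0001] 85964
side [0.0002 0.0012 0.0001] 45715
1.8833 [ 0.64  0.28 -0.42  1.62  0.12  1.27  0.42] [ 0.55937419 -0.2150244   0.19993358]
top 349.55794963071844 212.1626596208168
side 284.1677785293303 118.37313257958098
```

View pics/c2.png

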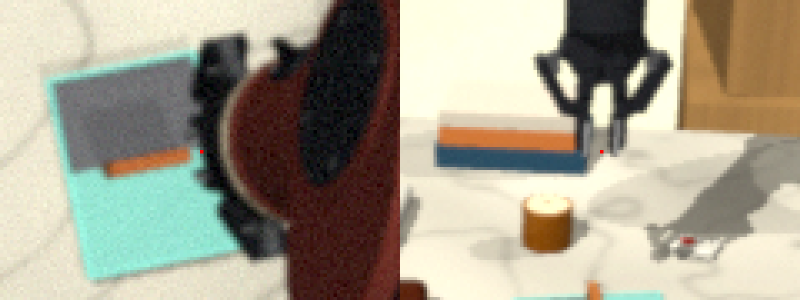

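```bash
python3 - <<'E'
from h import *
p=np.array([.55937,-.21502,.19993]); c,s=np.cos(.222),np.sin(.222)
for n in("top","side"):
    f=dict(np.load(f"pics/{n}1.npz")); C=cloud(f)-p; a=C[...,0]*c+C[...,1]*s; b=-C[...,0]*s+C[...,1]*c
    for lo,hi in((-.005,.015),(.015,.03),(.03,.05),(.06,.09),(.09,.14)):
        m=(abs(a)<.07)&(abs(b)<.06)&(C[...,2]>lo)&(C[...,2]<hi)
        if m.sum()>3: print(n,lo,m.sum(),"a",np.percentile(a[m],[3,50,97]).round(4),"b",np.percentile(b[m],[10,50,90]).round(4))
E
```

```text
top -0.005 14 a [-0.0209 -0.0097  0.023 ] b [0.0064 0.0072 0.0113]
top 0.015 13 a [-0.0192 -0.0103  0.0214] b [0.0078 0.011  0.0113]
top 0.03 27 a [-0.0265  0.0128  0.0305] b [0.0068 0.0115 0.0132]
top 0.06 131 a [-0.0528  0.0204  0.0569] b [0.0043 0.0115 0.0124]
top 0.09 347 a [-0.0612  0.018   0.0641] b [-0.0058  0.0045  0.02  ]
side -0.005 34 a [-0.017  -0.0056  0.0261] b [0.0004 0.011  0.0145]
side 0.015 44 a [-0.0195  0.0058  0.0293] b [0.004  0.0101 0.0148]
side 0.03 76 a [-0.0325 -0.006   0.0407] b [0.0057 0.0118 0.0155]
side 0.06 221 a [-0.05    0.0034  0.0603] b [0.006  0.0148 0.0198]
side 0.09 432 a [-0.05    0.0089  0.0618] b [0.0066 0.0142 0.0353]
```

The camera checks on the finger faces agree within about 3 mm, so I'll use the mean of the two views for grasping. Tray-to-mat placing will use offsets from the same cameras. Next is the tray.

```bash
cat >> h.py <<'E'
def save(n,tag):
    from rig import optics
    f=optics.grab_frame(n); np.savez(f"pics/{n}{tag}.npz",**f); cv2.imwrite(f"pics/{n}{tag}.png",f["img"]); return f
E
python3 - <<'E'
from h import *; from rig import bot,optics
q=down(.222); print(bot.get_tcp_pos())
bot.move_gripper(.5)
bot.move_linear([.5593,-.212,.06],q,feed=.12); print(bot.get_tcp_pos())
print(bot.move_linear([.5593,-.212,.0135],q,feed=.04,max_force=8),bot.get_tcp_pos())
bot.move_gripper(0,70); print(bot.get_opening(),bot.get_ft_force(),bot.get_t())
f=save("side",2); cv2.imwrite("pics/c3.png",cv2.resize(f["img"][100:220,200:360],(800,600),interpolation=cv2.INTER_CUBIC))
# box angle from first top picture
f=dict(np.load("pics/top0.npz")); hsv=cv2.cvtColor(f["img"],cv2.COLOR_BGR2HSV)
m=np.zeros((384,512),np.uint8); m[175:203,243:271]=(hsv[175:203,243:271,1]>100); print(rect(ray(f,big(m),.06)))
E
```

```text
[ 0.56002401 -0.21295126  0.20001728]
[ 0.55987181 -0.21216229  0.06081823]
False [ 0.55953572 -0.2120856   0.01383425]
0.12729810553394144 [-2.99503022 -0.02878932  4.75802422] 5.9583
(array([ 0.6183, -0.0108]), 28.8, 25.3, np.float64(0.81))
```

View pics/c3.png

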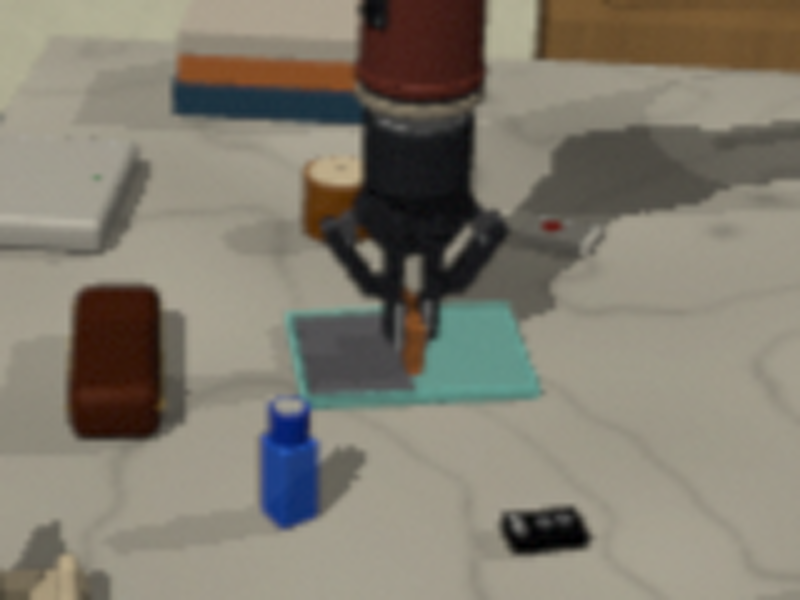

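The fingers straddle the handle and the tray sits flat; the box is at (288,465) and the fob at (545,530) in this crop, both undisturbed. Lifting and carrying the tray to a hover over the mat.

```bash
python3 - <<'E'
from h import *; from rig import bot,optics
bot.move_linear([.5595,-.212,.16],feed=.12); print(bot.get_opening(),bot.get_ft_force())
bot.move_linear([.5455,.2255,.16],down(.065),feed=.22)
bot.move_linear([.5455,.2255,.05],feed=.12); bot.wait(.3)
print(bot.get_tcp_pos(),bot.get_opening(),bot.get_ft_force(),bot.get_t())
a=save("side",4)["img"][160:310,200:350]; b=save("top",4)["img"][140:290,95:245]
cv2.imwrite("pics/c4.png",cv2.resize(np.hstack([a,b]),(800,400),interpolation=cv2.INTER_CUBIC))
E
```

```text
0.1294958576602355 [-1.10797545  0.40452582 -5.19958963]
[0.54576746 0.22555607 0.05045738] 0.12536634892043652 [-0.73762153 -0.54156966 -4.19766825] 10.8917
```

View pics/c4.png

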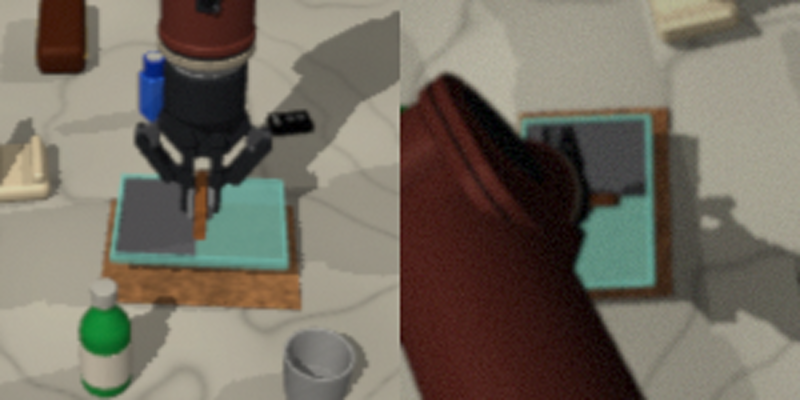

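The tray hangs level and parallel over the mat. Setting it down gently.

```bash
python3 - <<'E'
from h import *; from rig import bot,optics
bot.move_linear([.5455,.2255,.023],feed=.06)
print(bot.move_linear([.5455,.2255,.015],feed=.02,max_force=5),bot.get_tcp_pos(),bot.get_ft_force())
bot.move_gripper(.45); bot.wait(.2)
bot.move_linear([.5455,.2255,.14],feed=.12); 
bot.reach([.4336,.3885,.16],down(.065+np.pi/2)); print(bot.get_joint_positions(),bot.get_t())
f=save("top",5);g=save("side",5)
for n,f in(("top",f),("side",g)):
    C=cloud(f);Z=C[...,2];hsv=cv2.cvtColor(f["img"],cv2.COLOR_BGR2HSV);H,S,V=[hsv[...,i].astype(int) for i in range(3)]
    w=(np.hypot(C[...,0]-.545,C[...,1]-.225)<.12)
    m=w&(Z>.03)&(Z<.06)&(S>90); P=C[m]; print(n,"handle",rect(P) if len(P)>4 else 0,len(P))
    for nm,mm,z in(("aqua",w&(H>75)&(H<105)&(S>70)&(Z<.03),.012),("mat+tray",w&(S>70)&(Z<.06)|w&(Z>.007)&(Z<.06),.006)): print(nm,rect(ray(f,big(mm),z)))
cv2.imwrite("pics/c5.png",cv2.resize(np.hstack([g["img"][180:330,220:370],f["img"][0:0] if 0 else cv2.imread("pics/top5.png")[140:290,95:245]]),(800,400),interpolation=cv2.INTER_CUBIC))
E
```

```text
True [0.54600029 0.22569323 0.01780386] [-0.37456506  0.23899795  5.23884507]
[-0.02183766  0.40564456 -0.97295223  1.68845237  0.35263351  1.23709135
  0.55736467] 14.7583
top handle (array([0.5467, 0.2202]), 62.2, 10.3, np.float64(-1.546)) 111
aqua (array([0.5455, 0.2194]), 160.8, 123.4, np.float64(0.061))
mat+tray (array([0.5447, 0.2213]), 190.8, 150.9, np.float64(0.069))
side handle (array([0.549 , 0.2276]), 63.3, 10.5, np.float64(-1.478)) 89
aqua (array([0.5472, 0.2293]), 162.1, 126.6, np.float64(0.076))
mat+tray (array([0.5461, 0.2257]), 190.0, 163.0, np.float64(0.071))
```

View pics/c5.png

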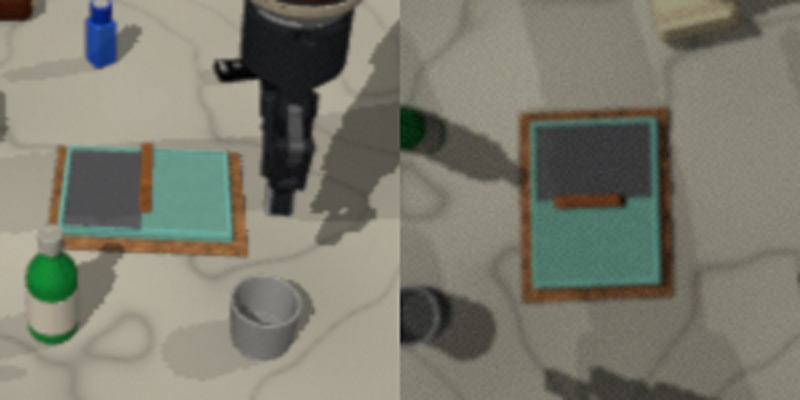

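The tray lies centred: the handle is within about 2 mm of the mat centre and the angle matches 0.065 rad. Now the cup.

```bash
python3 - <<'E'
from h import *; from rig import bot,optics
q=down(.065+np.pi/2)
bot.move_gripper(1.0); bot.move_linear([.4340,.3885,.075],q,feed=.12)
print(bot.move_linear([.4340,.3885,.009],q,feed=.05,max_force=6),bot.get_tcp_pos())
bot.move_gripper(0,40); print(bot.get_opening(),bot.get_ft_force())
bot.move_linear([.4340,.3885,.12],q,feed=.1)
c,s=np.cos(.065),np.sin(.065); x,y=.546-.044*c,.2255-.044*s; print(x,y)
bot.move_linear([x,y,.12],q,feed=.18); bot.move_linear([x,y,.06],q,feed=.1); bot.wait(.2)
print(bot.get_tcp_pos(),bot.get_opening(),bot.get_t())
a=save("side",6)["img"][160:310,200:350]; b=save("top",6)["img"][140:290,95:245]
cv2.imwrite("pics/c6.png",cv2.resize(np.hstack([a,b]),(800,400),interpolation=cv2.INTER_CUBIC))
E
```

```text
False [0.43419082 0.38866191 0.00934153]
0.6766561647578203 [-1.03832248 -2.46307275  5.77507189]
0.5020929172784628 0.22264201349126958
[0.50253684 0.2228175  0.06066275] 0.6765902788142044 21.45
```

View pics/c6.png

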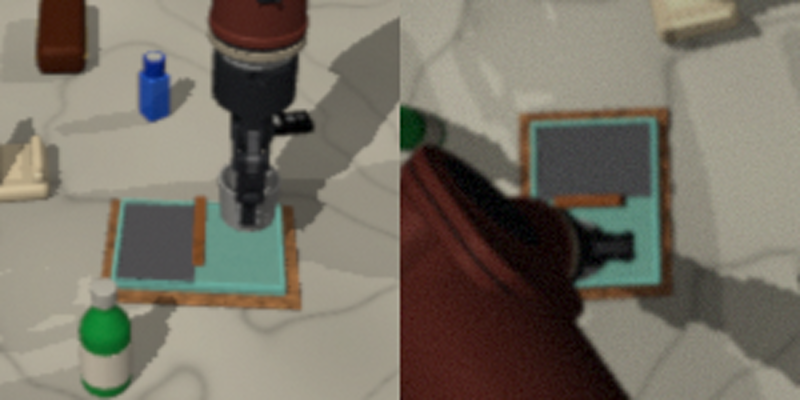

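The cup hangs upright over the bare half. Lowering it now.

```bash
python3 - <<'E'
from h import *; from rig import bot,optics
q=down(.065+np.pi/2); x,y=.502,.2227
bot.move_linear([x,y,.026],q,feed=.08)
print(bot.move_linear([x,y,.0165],q,feed=.02,max_force=3),bot.get_tcp_pos(),bot.get_ft_force())
bot.move_gripper(.85); bot.wait(.2); bot.move_linear([x,y,.15],q,feed=.12)
bot.reach([.619,-.0075,.2],down(.81-np.pi/2)); print(bot.get_joint_positions(),bot.get_t())
bot.move_gripper(.6)
F={n:save(n,7) for n in("side","top")}
for n,f in F.items():
    C=cloud(f);Z=C[...,2];hsv=cv2.cvtColor(f["img"],cv2.COLOR_BGR2HSV);H,S,V=[hsv[...,i].astype(int) for i in range(3)]
    w=np.hypot(C[...,0]-.502,C[...,1]-.2227)<.06
    m=w&(Z>.042)&(Z<.07)&(S<90); P=C[m]; print(n,"rim",rect(P),len(P))
    w=np.hypot(C[...,0]-.546,C[...,1]-.2255)<.12; m=w&(H>75)&(H<105)&(S>60)&(Z<.03); print("aqua",rect(ray(f,np.argwhere(m)[:,::-1],.012)))
    m=(H>100)&(H<130)&(S>100)&(np.hypot(C[...,0]-.62,C[...,1])<.05)&(Z>.005); P=C[m]; print("box",len(P))
    if len(P)>10: print("cap",rect(P[P[:,2]>.066]),"body",rect(P[(P[:,2]<.056)]))
cv2.imwrite("pics/c7.png",cv2.resize(np.hstack([F["side"]["img"][160:310,200:350],F["top"]["img"][140:290,95:245]]),(800,400),interpolation=cv2.INTER_CUBIC))
E
```

```text
True [0.5023268  0.22268357 0.01865566] [-0.29150429 -0.43312569  5.55949968]
[ 0.31743578  0.32822764 -0.47187725  1.56652079  0.15287918  1.28439612
 -0.93486368] 25.9083
side rim (array([0.515 , 0.2238]), 81.4, 60.6, np.float64(-0.033)) 215
aqua (array([0.5475, 0.2289]), 162.8, 129.3, np.float64(0.064))
box 213
cap (array([ 0.6263, -0.0013]), 51.5, 18.5, np.float64(-0.119)) body (array([0.6223, 0.0031]), 34.9, 21.9, np.float64(-0.077))
top rim (array([0.5122, 0.2211]), 78.5, 58.7, np.float64(0.098)) 141
aqua (array([0.5457, 0.2188]), 163.7, 123.3, np.float64(0.052))
box 0
```

View pics/c7.png

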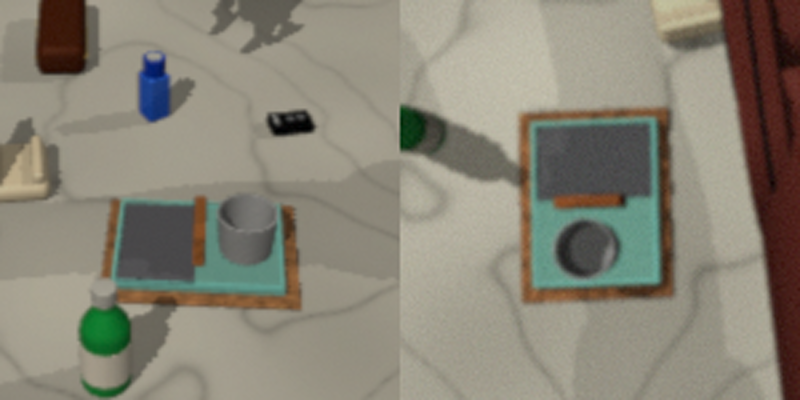

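The cup stands centred in the bare half, clear of the handle. Next, grasp the blue box high on its body so the fingertips stay above the cup rim.

```bash
python3 - <<'E'
from h import *; from rig import bot,optics
q=down(.81-np.pi/2)
bot.move_linear([.619,-.0075,.1],q,feed=.1)
print(bot.move_linear([.619,-.0075,.044],q,feed=.05,max_force=5),bot.get_tcp_pos())
bot.move_gripper(0,30); print(bot.get_opening(),bot.get_ft_force())
bot.move_linear([.619,-.0075,.19],q,feed=.12); bot.wait(.2); print(bot.get_tcp_pos(),bot.get_opening(),bot.get_t())
f=save("side",8); C=cloud(f);Z=C[...,2];hsv=cv2.cvtColor(f["img"],cv2.COLOR_BGR2HSV);H,S,V=[hsv[...,i].astype(int) for i in range(3)]
m=(H>100)&(H<130)&(S>100)&(np.hypot(C[...,0]-.62,C[...,1])<.06)&(Z>.1); P=C[m]; print(len(P),P.min(0),P.max(0))
for lo in(.145,.155,.165,.175,.185): 
    p=P[abs(P[:,2]-lo)<.005]; print(lo,len(p),p.mean(0).round(4) if len(p) else 0,np.percentile(p[:,0],[3,97]).round(4))
r,c=np.argwhere(m).mean(0).astype(int); cv2.imwrite("pics/c8.png",cv2.resize(f["img"][r-60:r+60,c-80:c+80],(800,600),interpolation=cv2.INTER_CUBIC))
E
```

```text
False [ 0.61924649 -0.00743884  0.04438375]
0.31535173153312135 [0.19014231 0.34388446 2.51003736]
[ 0.61877357 -0.00752791  0.18944685] 0.3208586128906414 30.6583
232 [ 0.59931579 -0.032612    0.14623264] [0.66997737 0.01524499 0.2747714 ]
0.145 10 [0.6184 0.0046 0.1488] [0.6059 0.6332]
0.155 35 [0.6193 0.0039 0.1552] [0.6054 0.6374]
0.165 35 [0.6208 0.0048 0.1651] [0.6058 0.6374]
0.175 37 [0.6212 0.0044 0.175 ] [0.6052 0.6371]
0.185 29 [0.6228 0.0049 0.1842] [0.6055 0.6375]
```

View pics/c8.png

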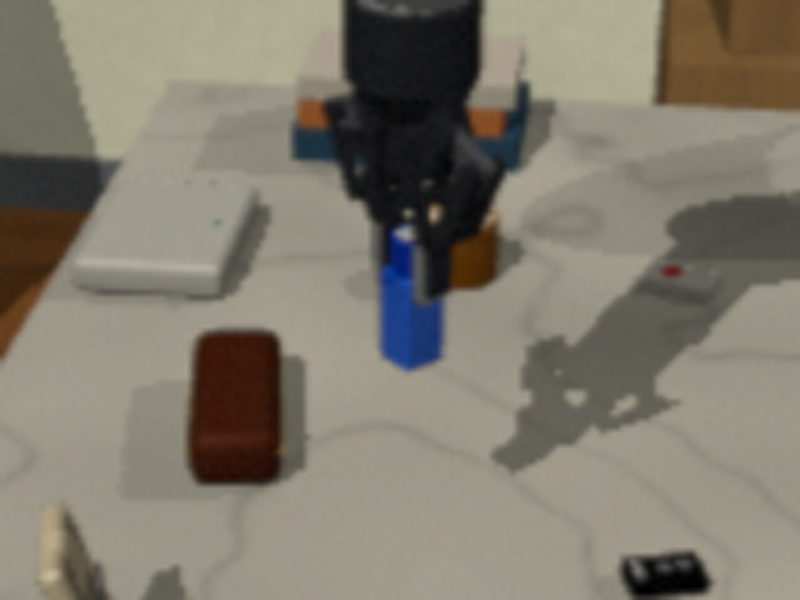

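```bash
python3 - <<'E'
from h import *
for n in("top","side"):
    f=dict(np.load(f"pics/{n}7.npz")); C=cloud(f);S=cv2.cvtColor(f["img"],cv2.COLOR_BGR2HSV)[...,1]
    m=(np.hypot(C[...,0]-.502,C[...,1]-.2225)<.034)&(C[...,2]>.045)&(C[...,2]<.065)&(S<80); P=C[m]
    A=np.c_[2*P[:,:2],np.ones(len(P))]; k=np.linalg.lstsq(A,(P[:,:2]**2).sum(1),rcond=None)[0]; print(n,len(P),k[:2],np.sqrt(k[2]+k[:2]@k[:2]),rect(P),P[:,2].mean())
E
```

```text
top 120 [0.50186755 0.21996861] 0.027869621125604774 (array([0.5019, 0.2205]), 58.2, 57.7, np.float64(-0.748)) 0.052388331788130245
side 166 [0.50261484 0.22526818] 0.027849202580413374 (array([0.503 , 0.2243]), 60.5, 57.2, np.float64(1.553)) 0.050873639669821315
```

```bash
python3 - <<'E'
from h import *; from rig import bot,optics
q=down(.81-np.pi/2); x,y=.5022,.2227
bot.move_linear([x,y,.19],q,feed=.2); bot.move_linear([x,y,.115],q,feed=.1); bot.wait(.3); print(bot.get_tcp_pos())
hit=bot.move_linear([x,y,.055],q,feed=.03,max_force=3); z=bot.get_tcp_pos()[2]; print(hit,z,bot.get_ft_force(),bot.get_opening(),bot.get_t())
f=save("side",9); g=save("top",9); cv2.imwrite("pics/c9.png",cv2.resize(np.hstack([f["img"][160:310,200:350],g["img"][140:290,95:245]]),(800,400),interpolation=cv2.INTER_CUBIC))
E
```

```text
[0.50242395 0.22280247 0.11541685]
True 0.057341278257279325 [-0.18527531 -0.40125492  4.2129105 ] 0.3165547613502869 35.0917
```

View pics/c9.png

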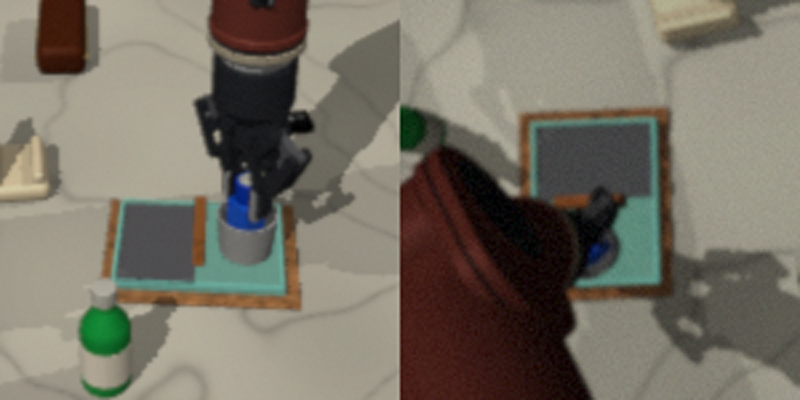

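The box reached the expected floor depth (0.0573, predicted 0.057). Releasing it and going to the fob.

```bash
python3 - <<'E'
from h import *; from rig import bot,optics
q=down(.81-np.pi/2); x,y=.5022,.2227
bot.move_gripper(.55); bot.wait(.2); bot.move_linear([x,y,.2],q,feed=.1)
bot.reach([.462,-.0018,.12],down(.30+np.pi/2)); bot.move_gripper(.65); print(bot.get_joint_positions().round(2),bot.get_t())
f=save("side",10); g=save("top",10)
for n,F in(("side",f),("top",g)):
    C=cloud(F);H,S,V=[a.astype(int) for a in cv2.split(cv2.cvtColor(F["img"],cv2.COLOR_BGR2HSV))]
    m=(np.hypot(C[...,0]-.502,C[...,1]-.2225)<.034)&(C[...,2]>.084); P=C[m]; print(n,"cap top",len(P),rect(P),P.mean(0).round(4))
cv2.imwrite("pics/c10.png",cv2.resize(np.hstack([f["img"][150:300,200:350],g["img"][140:290,95:245]]),(800,400),interpolation=cv2.INTER_CUBIC))
E
```

```text
[ 0.57  0.09 -0.69  2.01  0.07  1.06  1.73] 40.1583
side cap top 76 (array([0.5041, 0.227 ]), 24.7, 23.5, np.float64(1.524)) [0.5041 0.2292 0.0919]
top cap top 95 (array([0.5032, 0.2198]), 24.1, 21.7, np.float64(-1.543)) [0.5035 0.2195 0.0926]
```

View pics/c10.png

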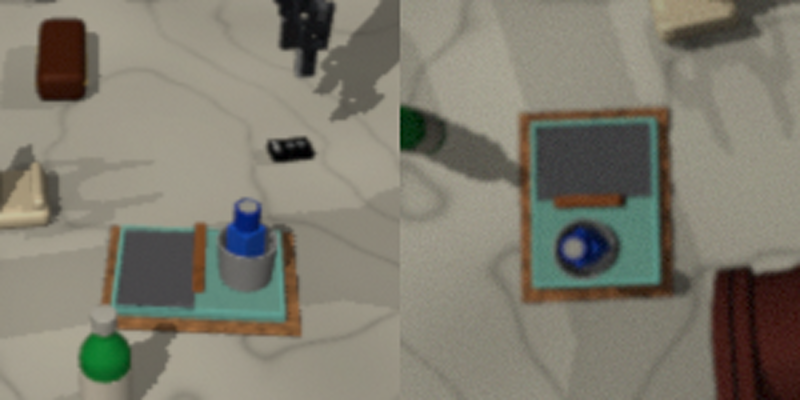

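The box stands upright in the cup, with the cap centre within about 2 mm of the cup centre and its top at z≈0.093. Now the fob.

```bash
python3 - <<'E'
from h import *; from rig import bot,optics
q=down(.30+np.pi/2); p=[.462,-.0018]
bot.move_linear(p+[.05],q,feed=.1)
print(bot.move_linear(p+[.002],q,feed=.03,max_force=5),bot.get_tcp_pos())
bot.move_gripper(0,30); print(bot.get_opening(),bot.get_ft_force(),bot.get_tcp_pos())
bot.move_linear(p+[.12],q,feed=.1); print(bot.get_opening())
c,s=np.cos(.065),np.sin(.065); x,y=.546+.043*c,.2255+.043*s
bot.move_linear([x,y,.16],down(.065+np.pi/2),feed=.2); bot.move_linear([x,y,.06],feed=.1); bot.wait(.2)
print(bot.get_tcp_pos(),bot.get_opening(),bot.get_t())
f=save("side",11); g=save("top",11)
cv2.imwrite("pics/c11.png",cv2.resize(np.hstack([f["img"][150:300,200:350],g["img"][140:290,95:245]]),(800,400),interpolation=cv2.INTER_CUBIC))
E
```

```text
False [ 0.46215163 -0.00180791  0.00217121]
0.36481940368346777 [-0.76627426 -0.18869942  4.30498918] [ 0.46217204 -0.0018078   0.00223951]
0.3605501256646472
[0.58924004 0.22839343 0.06060887] 0.3606986110131973 47.35
```

View pics/c11.png

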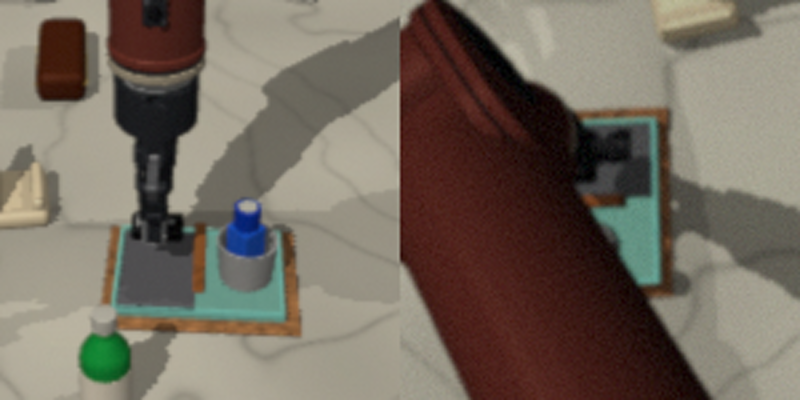

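The fob is held flat over the grey half, clear of the box. Lowering and releasing.

```bash
python3 - <<'E'
from h import *; from rig import bot,optics
x,y=.5889,.2283
bot.move_linear([x,y,.022],feed=.08)
print(bot.move_linear([x,y,.0115],feed=.02,max_force=3),bot.get_tcp_pos(),bot.get_ft_force())
bot.move_gripper(.65); bot.wait(.2); bot.move_linear([x,y,.2],feed=.1)
bot.reach([.46,-.15,.3],down(.065+np.pi/2)); print(bot.get_t())
f=save("side",12); g=save("top",12)
for n,F in(("side",f),("top",g)):
    C=cloud(F);H,S,V=[a.astype(int) for a in cv2.split(cv2.cvtColor(F["img"],cv2.COLOR_BGR2HSV))]; Z=C[...,2]
    w=lambda x,y,r:np.hypot(C[...,0]-x,C[...,1]-y)<r
    P=C[w(.589,.228,.04)&(Z>.019)&(Z<.04)&(V<60)]; print(n,"fob",rect(P),len(P),np.percentile(P[:,2],[10,90]))
    P=C[w(.502,.2225,.034)&(Z>.084)]; print("cap",rect(P),P[:,2].mean())
    P=C[w(.546,.2255,.04)&(Z>.035)&(S>100)&(H<25)]; print("handle",rect(P))
    m=w(.546,.2255,.12)&(H>75)&(H<105)&(S>60)&(Z<.03); print("aqua",rect(ray(F,np.argwhere(m)[:,::-1],.012)))
    P=C[w(.629,-.414,.05)&(Z>.04)]; print("candle",rect(P)) ; P=C[w(.61,.396,.05)&(Z>.085)]; print("bottle",rect(P)); P=C[w(.756,-.15,.11)&(Z>.03)]; print("case",rect(P))
cv2.imwrite("pics/c12.png",cv2.resize(np.hstack([f["img"][150:300,200:350],g["img"][140:290,95:245]]),(800,400),interpolation=cv2.INTER_CUBIC))
E
```

```text
True [0.58902882 0.22828319 0.01332231] [-1.7939975  -2.05164307  7.22255093]
52.65
side fob (array([0.5901, 0.2306]), 48.3, 33.7, np.float64(0.058)) 150 [0.02136484 0.02656859]
cap (array([0.5041, 0.2258]), 23.7, 23.5, np.float64(-1.351)) 0.09169299980279894
handle (array([0.5489, 0.2293]), 59.6, 10.4, np.float64(-1.479))
aqua (array([0.5474, 0.2289]), 163.7, 129.0, np.float64(0.066))
candle (array([ 0.6313, -0.4109]), 61.7, 55.6, np.float64(0.976))
bottle (array([0.612 , 0.4018]), 21.5, 20.4, np.float64(-0.6))
case (array([ 0.7602, -0.1454]), 156.1, 60.0, np.float64(-1.391))
top fob (array([0.5892, 0.2252]), 48.3, 31.3, np.float64(0.045)) 217 [0.02193025 0.02686211]
cap (array([0.5032, 0.2199]), 24.3, 21.7, np.float64(-1.547)) 0.09279168210526877
handle (array([0.5467, 0.2202]), 60.6, 10.3, np.float64(-1.542))
aqua (array([0.5458, 0.2188]), 163.6, 123.3, np.float64(0.052))
candle (array([ 0.6294, -0.4156]), 58.5, 58.5, np.float64(-1.223))
bottle (array([0.6108, 0.3957]), 22.0, 19.1, np.float64(-1.441))
case (array([ 0.7571, -0.1551]), 160.1, 62.8, np.float64(-1.382))
```

View pics/c12.png

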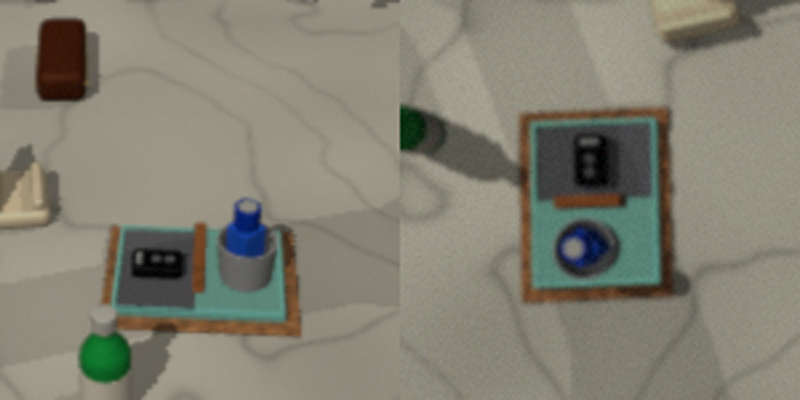

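The fob lies flat with its buttons up on the grey half. The box is upright in the cup, the tray is centred, and candle, bottle and case have not moved. Handing in.

```bash
python3 -c "
from rig import bot
bot.wait(.3); print(bot.hand_in(), bot.get_t())"
```

```text
the job is handed in; nothing more can be done
the job is handed in; nothing more can be done
```

The catch-all is set up and the job is handed in. I did it in the order you gave: tray on the mat, cup in the bare glass half, blue box in the cup, fob on the grey liner. My last clock reading before handing in was 52.7 s of the 128 s allowed. Hand-in gives no verdict, so this rests on my own checks.

**Last checks, from both cameras:**
- **Tray:** within about 2 mm of the mat centre and lined up with it to about 0.02 rad.
- **Cup:** upright, about 44 mm from the tray's middle and clear of the handle.
- **Blue box:** upright on the cup's floor, cap within about 2 mm of the cup's centre. It touched down within 1 mm of the predicted height.
- **Fob:** flat, buttons up, about 43 mm from the tray's middle on the grey side.
- **Candle, bottle and glasses case:** within about 2 mm of where they started.

**Disagreements and gaps:**
- The two cameras differ by 5 to 9 mm in y throughout, more than the stated 2 mm calibration. I used the mean of the two, which matched the gripper's own position. Offsets within one camera agreed to about 2 mm.
- I did not measure the white remote again at the end, but the gripper never went closer to it than the tray's starting place.

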